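# Pen in the kettle on the galley rail for the drive

## Task

Secure the kettle for the drive: pull up the spring plunger of the sliding stop, slide the stop along the rail up to the kettle, and let the plunger drop fully home in the last hole that leaves the rod just short of the kettle. Work with feel: never wrench the stop sideways against its pin, do not squeeze or shove the kettle, leave the other things alone, and let go of the stop when its pin is home.

Things in the scene. Friction and masses are not known exactly. Their poses are not given: they have to be found in the camera images.
- rail: Galley rail: a square aluminium tube, 25 x 25 mm, 460 mm long, level, on a fixed post at each end; underside 60 mm, top 85 mm above the counter. Origin on the counter under the tube's middle; y along the tube, from the sliding stop's parked end (-y) to the clamped end stop (+y); x from the tube to the kettle's side. Fixed.
- first_hole (a point): Nominal middle, at the tube's top, of the first of eight 9.5 mm holes, 20 mm apart along +y (rail y -80, -60 ... +60 mm). 70 mm before it is the middle of the parking slot (34 mm long). The tube was clamped by eye: slot and holes really sit, all together, up to 8 mm to either side of nominal; this is not measured, so feel for them. The sleeve hides the hole under it.
- stop: Sliding stop: steel sleeve on the tube, 33 mm square, 56 mm long, top face 88 mm up, with a level rubber-cased rod (12 mm thick, 72.5 mm up, straight out 185 mm to the kettle's side, last 28 mm bent towards +y). The pin and the rod's centre line are both at this body's y = 0. Origin on the counter under the sleeve's middle; axes as the rail's.
- slide (a joint): Place of the sliding stop along the tube (m), growing towards the kettle. 0 = pin at rail y = -150 mm; the holes are nominally at 0.070, 0.090 ... 0.210, all shifted by up to 0.008 either way. Starts within 0.004 of 0, pin in the slot. Dry friction 2 N: it stays where it is left. Ends of travel -0.008 and 0.26.
- plunger: Spring plunger on the sleeve. Origin = centre of its pull knob, a black knurled upright cylinder, 28 mm across, 24 mm tall, the only knob on top of the rail; 124 mm above the counter with the pin home, rises with joint pull. Under it an 8 mm stem, then a 20 mm wide body whose top is 100 mm up. Pushed along the tube, the knob carries the stop with it.
- pull (a joint): How far the plunger is pulled up (m): 0 = pin home, 6 mm deep in the tube; 0.006 = pin end riding on the tube's top; 0.011 = end of travel. Spring 7.5 N at 0, 10 N at 0.011. Pin 8 mm across with a flat end: it drops only within 1 mm of a hole's middle. Riding, the stop slides at about 3 N; a hole stops it dead.
- end_stop: The other stop: a shorter sleeve (34 mm) clamped fast on the tube near its +y end, no plunger, with the same 12 mm rod arm, its tip bent towards -y. Origin on the counter under the tube's centre line, in line with its rod; axes as the rail's. Fixed.
- kettle: Stainless tea kettle on the counter between the two arms, 1 to 4 mm from the end stop's rod. Body 130 mm across, straight-sided from 10 to 82 mm up; arched handle to 161 mm; spout on the side away from the tube. Origin at the centre of its base, about 105 mm out from the tube. 0.5 to 1 kg. Its side touches the sliding rod when its centre is 71 mm from the rod's centre line.
- bowl: Grey silicone bowl, 150 mm across and 65 mm tall, at the right of the rail. Origin under its centre. Leave alone.
- mill: Turned wooden pepper mill, 56 mm across the foot and 160 mm tall, at the left of the rail. Origin under its centre. Leave alone.
- jar: Glass storage jar with a steel cap, 72 mm across and 100 mm tall, at the left of the rail, farther out than the mill. Origin under its centre. Leave alone.

How it is judged:
On the way, in this order (a step that is already met when the one before it is completed fails the run):
1. the plunger is pulled up clear of the tube while the stop is still at its parked place (value of joint pull above 0.0063 m and value of joint slide below 0.02 m), for 0.1 s.
2. the stop is slid along, plunger still out, until its rod is within 45 mm of the kettle's side (value of joint pull above 0.005 m and y of kettle in the frame of stop below 0.116 m), for 0.05 s.
At the end, for the whole second after the job is handed in: The plunger's pin is home in a hole of the tube (within 1.5 mm of fully down), the sliding stop is at rest with its rod at most 30 mm short of the kettle's side, and the kettle stands upright and still, less than 10 mm from where it stood (value of joint pull below 0.0015 m and y of kettle in the frame of stop between 0.0695 and 0.101 m and velocity of joint slide between -0.005 and 0.005 m/s and angle between kettle's own z axis and vertical below 0.05 rad and linear speed of kettle below 0.01 m/s and distance of kettle from where it was at the start of the episode below 0.01 m); the robot touches nothing.
It fails at once if the pin is wrenched against the tube with more than 30 N (contact force between plunger and rail above 30 N).
It fails at once if the kettle is pressed by the sliding stop with more than 12 N (contact force between kettle and stop above 12 N).
It fails at once if the kettle is tipped more than about 11 degrees or shoved 15 mm or more (angle between kettle's own z axis and vertical above 0.2 rad or distance of kettle from where it was at the start of the episode above 0.015 m).
It fails at once if the bowl, the pepper mill or the jar is moved more than 20 mm (distance of any of bowl, mill, jar from where it was at the start of the episode above 0.02 m).
It also fails if it takes over 45 s, if anything falls off the work surface, if the arm or the gripper's body presses on something with over 40 N, if the wrist force passes 120 N, or if a joint passes its speed limit or range.

## Robot

A 6-joint arm with a two-finger parallel gripper is mounted at the origin on the work surface. World frame = base frame: x ahead of the robot, y to its left, z up, the work surface at z = 0. Lengths are in m, angles in rad, forces in N, time in s.
With the tool pointing down it reaches from about 0.35 to 0.725 m from the base axis. Payload 6 kg.
Tool frame: the origin (TCP) lies on the centre line of the jaws, within the pads' length; the fingertips stand 14 mm ahead of it and the grasp point (between the pads) lies 5 mm behind it; z points along the fingers, y is the line along which they close (so a half turn about z gives the same grasp; the last joint's range is limited). The gripper opens to 85 mm and grips with 20 to 120 N. Pads are 22 mm wide; open, the fingers measure 114 mm over their backs; the gripper's body (76 mm by 85 mm) begins 54 mm behind the grasp point. The pads swing forward as they close: fully open they stand 13 mm farther back than shut.
Start: joints at [1.603, 0.04, 0.085, 0, -1.615, -0.334], TCP at [0.178, 0.573, 0.215] pointing down, gripper open.
Joint ranges: [-2.56, 2.56], [-1.29, 2.01], [-1.08, 1.49], [-3.29, 1.98], [-2.81, -0.18], [-2.99, 2.99]. Speed limits (rad/s): [2.57, 2.57, 3.01, 3.14, 3.14, 3.14].

## Interface

Orientations are given as a rotation vector (axis times angle).
In Python, from cell import r gives the robot as it stands.
- The arm moves only by the tool jog_arm, never from a script. Its argument "steps" is a list that holds one entry, the list of rows, each a list of 7 numbers: the opening in per cent of the stroke, from 0 (shut) to 100 (fully open), then the shift along the tool's x, y, z in mm, then the turn, a rotation vector about the tool's x, y, z in degrees. A call has exactly 10 rows; each row is the pose to reach, as a shift and turn from the pose commanded when the call began, along the tool's axes at that moment; what a row does not reach only later rows make up. A row lasts 1/12 s, in which the tool goes at most 41.7 mm and 7.16 degrees, less where a joint would pass 70% of its speed; a pose out of reach is approached as far as the arm can. A call with a gripper value outside its range is refused whole. The fingers move at their own pace and stop on an object; "grip_force" is the grip in N (left out, the last holds). Time passes only in rows, so rows that repeat a pose let the fingers close, or fill a call up. It gives the time, the measured TCP pose, the force, the opening and the grip force at its end, in the units of the state.
- r.get_obs(): the state, without advancing time (a new reading comes with each control period).
- r.capture(name): name is "scene" or "top"; returns a dict with "image" (384x512x3 uint8, red, green, blue), "intrinsics" (3x3 intrinsics, pixels), "extrinsics" (4x4, takes a point from camera to world coordinates). Camera axes: x right, y up, looking along -z (the intrinsics and any distortion apply to the point x, -y, -z); pixel columns grow to the right and rows downward; lengths in m; the calibration is good to about 2 mm. A picture is of the moment at which its call begins. There is no depth.
- r.sign_off(): hands the job in; it is judged then, once.
The state is a dict: "t": time; "joint_positions": joint angles; "joint_vel": joint speeds; "joint_torque": joint torques, N m; "ee_pos": TCP position; "tcp_rot": TCP orientation; "ft_force": force on the tool from outside, world axes, zero at the start; "wrist_torque": the same for the moment, N m; "grip_width": finger opening in m; "grip_force": force on a finger pad.
Only numpy, scipy, OpenCV 4.12 (cv2) and the standard library are available. Lean on these libraries where they do the work, as an engineer would, in place of code of your own. Each camera call takes 0.05 s, during which the arm holds its last target. There are 200 camera calls.

## Working session

There is one attempt and no reset: what is moved stays moved. The work goes in short steps, Python scripts to look and compute and a tool call to move; the robot and the scene stay as the last step left them, time stands still between calls to the robot, and variables do not carry over. Pictures are saved under pics/ and viewed, at most 10 in all, crops included, and the job is handed in when it is done.

Besides the shell and the picture viewer there is one more tool, called after "Emit:" as a command line: name --argument value ..., lists and objects as JSON in quotes. jog_arm: Moves the arm, as the interface text tells. Its arguments: {"type":"object","properties":{"steps":{"type":"array","items":{"type":"array","items":{"type":"array","items":{"type":"number"}}}},"grip_force":{"type":"number"}},"required":["steps"]}

```bash
ls; mkdir -p pics; python3 - <<'E'
from cell import r
import cv2,numpy as np,pickle
d={}
for n in("scene","top"):
    c=r.capture(n);d[n]=c;cv2.imwrite(f"pics/{n}0.png",c["image"][:,:,::-1])
    print(n,c["intrinsics"],c["extrinsics"].round(4),[k for k in c])
pickle.dump(d,open("c0.pkl","wb"))
print(r.get_obs())
E
```

```text
pics
scene [[416.66522657   0.         254.77727801]
 [  0.         416.66522657 190.88327083]
 [  0.           0.           1.        ]] [[-1.9210e-01 -8.2250e-01  5.3540e-01  1.1768e+00]
 [ 9.8140e-01 -1.6110e-01  1.0460e-01  1.1120e-01]
 [ 2.0000e-04  5.4550e-01  8.3810e-01  1.1211e+00]
 [ 0.0000e+00  0.0000e+00  0.0000e+00  1.0000e+00]] ['image', 'intrinsics', 'extrinsics']
top [[351.36703588   0.         249.07604301]
 [  0.         351.36703588 190.09242834]
 [  0.           0.           1.        ]] [[ 1.4000e-03  9.9760e-01 -6.9700e-02  4.5950e-01]
 [-1.0000e+00  7.0000e-04 -9.4000e-03 -3.3100e-02]
 [-9.4000e-03  6.9700e-02  9.9750e-01  1.0705e+00]
 [ 0.0000e+00  0.0000e+00  0.0000e+00  1.0000e+00]] ['image', 'intrinsics', 'extrinsics']
{'t': 0.1, 'joint_positions': array([ 1.60272977e+00,  4.07658048e-02,  8.39145920e-02, -3.63027258e-04,
       -1.61547325e+00, -3.33697421e-01]), 'joint_vel': array([ 3.14821706e-04, -2.12598182e-04,  2.94636777e-03,  2.46279430e-03,
        1.37749052e-03, -2.74758039e-05]), 'joint_torque': array([-5.35716637e-03, -3.69344759e+01,  3.48287201e+01,  6.95181102e+00,
       -4.42560646e-03,  6.13311386e-06]), 'ee_pos': array([0.1781767 , 0.57261333, 0.2139818 ]), 'tcp_rot': array([ 3.10435366e+00, -4.71952776e-01, -1.23750214e-04]), 'ft_force': array([-0.31917856, -0.58294907,  0.45826958]), 'wrist_torque': array([ 0.03246086, -0.09641553, -0.00246769]), 'grip_force': 0.0, 'grip_width': 0.08547655421199972}
```

View pics/scene0.png

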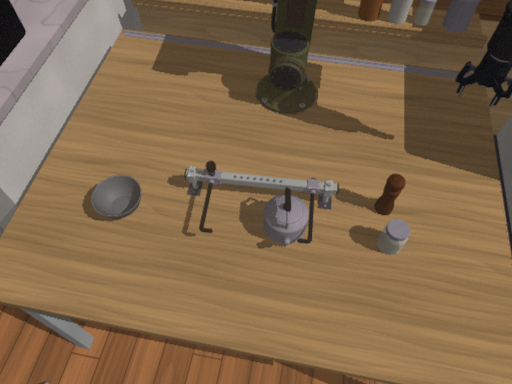

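View pics/top0.png

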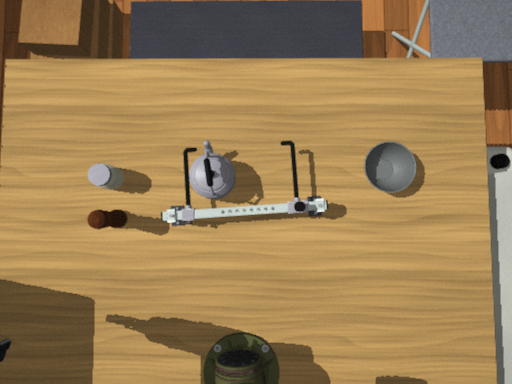

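The scene view shows the knob at about (211,166), the kettle at (287,215), the end stop at (315,187), the bowl at the left, and the mill and jar at the right. The top view shows the knob at about (300,206), eight holes from (223,212) to (273,209), and the kettle at (212,176). I'll enlarge the rail area.

```bash
cat > h.py <<'E'
import numpy as np,cv2,pickle
def ray(c,uv):
    K,T=c["intrinsics"],c["extrinsics"]
    d=np.array([(uv[0]-K[0,2])/K[0,0],-(uv[1]-K[1,2])/K[1,1],-1.])
    return T[:3,3],T[:3,:3]@d
def onz(c,uv,z):
    o,d=ray(c,uv);return o+d*(z-o[2])/d[2]
def pix(c,p):
    K,T=c["intrinsics"],c["extrinsics"];q=T[:3,:3].T@(np.array(p)-T[:3,3])
    return K[0,0]*q[0]/-q[2]+K[0,2],K[1,1]*-q[1]/-q[2]+K[1,2]
def tri(c1,u1,c2,u2):
    o1,d1=ray(c1,u1);o2,d2=ray(c2,u2)
    s=np.linalg.lstsq(np.c_[d1,-d2],o2-o1,rcond=None)[0]
    a,b=o1+s[0]*d1,o2+s[1]*d2;return (a+b)/2,np.linalg.norm(a-b)
E
python3 - <<'E'
import pickle,cv2
d=pickle.load(open("c0.pkl","rb"))
a=d["top"]["image"][135:235,155:345,::-1];b=d["scene"]["image"][145:250,175:350,::-1]
cv2.imwrite("pics/topc.png",cv2.resize(a,None,fx=4,fy=4,interpolation=cv2.INTER_CUBIC))
cv2.imwrite("pics/scenec.png",cv2.resize(b,None,fx=4,fy=4,interpolation=cv2.INTER_CUBIC))
E
```

```text
(no output)
```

View pics/topc.png

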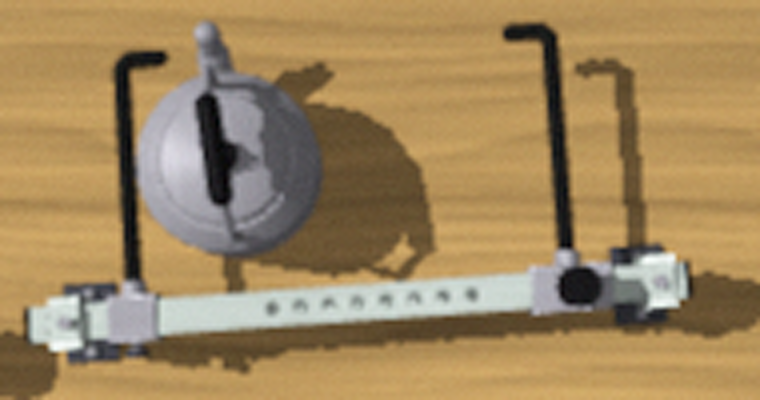

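View pics/scenec.png

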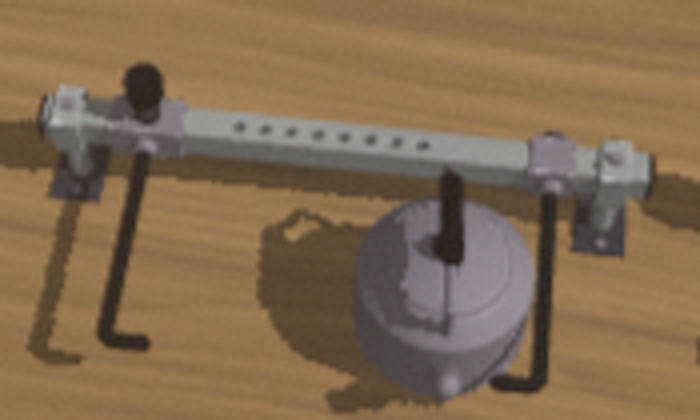

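The crops show all eight holes: first at (474,295) and last at (271,308) in the top crop, and (239,127) to (424,146) in the scene crop. The knob is at (578,286) in the top crop and (144,85) in the scene crop, and the kettle and end-stop rod are clear.

```bash
python3 - <<'E'
from h import *
d=pickle.load(open("c0.pkl","rb"));T,S=d["top"],d["scene"]
def t(x,y):return((x+.5)/4-.5+155,(y+.5)/4-.5+135)
def s(x,y):return((x+.5)/4-.5+175,(y+.5)/4-.5+145)
# dark holes refined, darkness centroid around guess
def dark(c,uv,rad):
    g=cv2.cvtColor(c["image"],cv2.COLOR_RGB2GRAY).astype(float)
    x,y=map(lambda v:int(round(v)),uv);w=g[y-rad:y+rad+1,x-rad:x+rad+1]
    m=np.clip(np.percentile(w,70)-w,0,None);Y,X=np.mgrid[y-rad:y+rad+1,x-rad:x+rad+1]
    return (m*X).sum()/m.sum(),(m*Y).sum()/m.sum()
tx=np.linspace(474,271,8),np.linspace(295,308,8);sx=np.linspace(239,424,8),np.linspace(127,146,8)
HT=[];HS=[]
for i in range(8):
    a=dark(T,t(tx[0][i],tx[1][i]),2);b=dark(S,s(sx[0][i],sx[1][i]),2)
    HT.append(onz(T,a,.083));HS.append(onz(S,b,.083))
HT,HS=np.array(HT),np.array(HS)
i=np.arange(8)
for H in(HT,HS):
    p=[np.polyfit(i,H[:,k],1) for k in(0,1)];print("holes pitch,first",np.array(p).round(4),"ang",np.degrees(np.arctan2(p[0][0],p[1][0])))
# knob via dark mask
def knob(c,uv):
    g=c["image"].max(2);m=(g<60).astype(np.uint8)
    n,l,st,ce=cv2.connectedComponentsWithStats(m);k=l[int(round(uv[1])),int(round(uv[0]))];return st[k],ce[k]
kt=knob(T,t(578,286));ks=knob(S,s(144,85));print(kt,ks)
print("tri",tri(T,kt[1],S,ks[1]),onz(T,kt[1],.130),onz(S,ks[1],.124))
# kettle circle from top rim (z .082), crop left 138..322
for z,a in((.075,[(138,165),(322,165),(240,258)]),):
    print("kettle",[onz(T,t(*p),z).round(4) for p in a])
for n,p in(("stoprodtip",(549,34)),("stoprod base",(566,250)),("end tip",(124,60)),("end base",(133,280)),("postR",(663,284)),("postL",(65,322)),("sleeveL",(532,290)),("railEndL",(28,325)),("railEndR",(688,281))):
    print(n,onz(T,t(*p),.0725 if "t" in n and "rod" in n or "end" in n else .088).round(4))
E
```

```text
holes pitch,first [[-0.0014  0.4783]
 [ 0.0201 -0.0897]] ang -3.9533784612844234
holes pitch,first [[-0.0014  0.474 ]
 [ 0.02   -0.0891]] ang -4.106283375828835
(array([295, 202,  10,   9,  78], dtype=int32), array([299.57692308, 206.1025641 ])) (array([207, 162,   8,  13,  80], dtype=int32), array([210.4375, 166.975 ]))
tri (array([ 0.48242306, -0.15921281,  0.12420617]), np.float64(0.0015147625777925985)) [ 0.48242404 -0.1591873   0.13      ] [ 0.48221108 -0.15850357  0.124     ]
kettle [array([0.5696, 0.1474, 0.075 ]), array([0.5696, 0.0161, 0.075 ]), array([0.5033, 0.074 , 0.075 ])]
stoprodtip [ 0.6645 -0.1464  0.0725]
stoprod base [ 0.5093 -0.1573  0.0725]
end tip [0.6457 0.1589 0.0725]
end base [0.4877 0.1503 0.0725]
postR [ 0.4848 -0.2228  0.088 ]
postL [0.4578 0.1947 0.088 ]
sleeveL [ 0.4806 -0.1315  0.088 ]
railEndL [0.4557 0.2205 0.088 ]
railEndR [ 0.487  -0.2402  0.088 ]
```

```bash
cat >> h.py <<'E'
from scipy.spatial.transform import Rotation as R
U=np.array([-.0705,.9975,0]);X=np.array([.9975,.0705,0])
GOAL=R.from_matrix(np.c_[X,-U,[0,0,-1]])
def go(o,p):
    A=R.from_rotvec(o["tcp_rot"]);dd=A.inv().apply(np.array(p)-o["ee_pos"])*1000
    return dd.round(1),np.degrees((A.inv()*GOAL).as_rotvec()).round(2)
E
python3 -c "
from h import *;from cell import r
o=r.get_obs();print(go(o,[.4823,-.159,.175]))"
```

```text
(array([507.8, 608.1,  40. ]), array([ 9.000e-02,  1.000e-02, -2.133e+01]))
```

Emit:
jog_arm --steps '[[[55, 25, 30, 0, 0, 0, -2], [55, 50, 60, 0, 0, 0, -4], [55, 75, 90, 0, 0, 0, -6], [55, 100, 120, 0, 0, 0, -8], [55, 125, 150, 0, 0, 0, -10], [55, 150, 180, 0, 0, 0, -12], [55, 175, 210, 0, 0, 0, -14], [55, 200, 240, 0, 0, 0, -16], [55, 225, 270, 0, 0, 0, -18], [55, 250, 300, 0, 0, 0, -21.3]]]' --grip_force 30

```text
t: 0.93
ee_pos: [0.3279, 0.2103, 0.2148]
tcp_rot: [-3.139, -0.114, -0.0]
ft_force: [1.4, 0.2, 0.1]
grip_width: 0.047
grip_force: 0.0
```

```bash
python3 -c "
from h import *;from cell import r
o=r.get_obs();print(o['t'],o['ee_pos'],o['grip_width'],o['joint_positions'].round(2),go(o,[.4823,-.159,.165]))"
```

```text
0.9333 [0.32787896 0.21031893 0.21480188] 0.04703724884130164 [ 1.1  -0.55 -0.4  -0.   -1.72  0.54] (array([127.2, 379.6,  49.6]), array([-0.03, -0.01,  0.11]))
```

Emit:
jog_arm --steps '[[[55, 13, 39, 0, 0, 0, 0], [55, 26, 78, 0, 0, 0, 0], [55, 39, 117, 0, 0, 0, 0], [55, 52, 156, 0, 0, 0, 0], [55, 65, 195, 0, 0, 0, 0], [55, 78, 234, 0, 0, 0, 0], [55, 91, 273, 5, 0, 0, 0], [55, 104, 310, 15, 0, 0, 0], [55, 116, 345, 30, 0, 0, 0], [55, 127, 379.5, 45, 0, 0, 0]]]'

```text
t: 1.77
ee_pos: [0.4814, -0.1599, 0.1693]
tcp_rot: [-3.14, -0.108, -0.001]
ft_force: [1.1, 0.6, 1.0]
grip_width: 0.0471
grip_force: 0.0
```

```bash
python3 - <<'E'
from h import *;from cell import r
c=r.capture("scene");c2=r.capture("top");o=r.get_obs();print(o['t'],o['ee_pos'],o['grip_width'],o['joint_positions'].round(2),go(o,[.4823,-.159,.117]),o['ft_force'])
pickle.dump({"scene":c,"top":c2},open("c1.pkl","wb"))
cv2.imwrite("pics/s1.png",cv2.resize(c["image"][100:230,150:350,::-1],None,fx=4,fy=4,interpolation=cv2.INTER_CUBIC))
E
```

```text
1.8667 [ 0.47976062 -0.16113294  0.16513303] 0.046962691097379314 [ 0.07 -0.21 -0.24 -0.   -1.55  1.56] (array([ 3.1, -1.9, 48.1]), array([-0.05,  0.46, -0.36])) [ 0.44140373  0.22969409 -0.98900556]
```

View pics/s1.png

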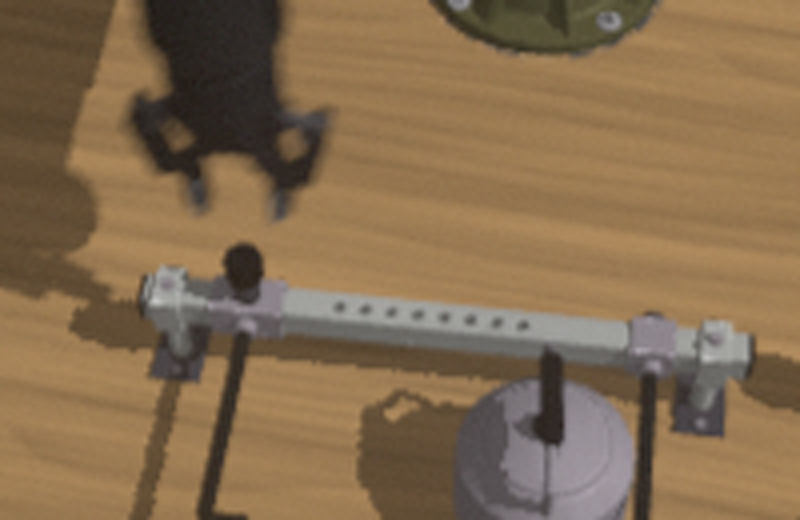

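The picture shows the fingertips at (197,208) and (279,215), with their midpoint above the knob at (244,262). They straddle the knob along the rail, so I'll descend.

Emit:
jog_arm --steps '[[[55, 2, -1, 4, 0, 0, 0], [55, 3, -2, 10, 0, 0, 0], [55, 3, -2, 18, 0, 0, 0], [55, 3, -2, 26, 0, 0, 0], [55, 3, -2, 34, 0, 0, 0], [55, 3, -2, 41, 0, 0, 0], [55, 3, -2, 46, 0, 0, 0], [55, 3, -2, 48, 0, 0, 0], [55, 3, -2, 48, 0, 0, 0], [55, 3, -2, 48, 0, 0, 0]]]'

```text
t: 2.7
ee_pos: [0.484, -0.1554, 0.1222]
tcp_rot: [3.139, 0.11, 0.001]
ft_force: [-0.2, -0.5, 0.1]
grip_width: 0.0467
grip_force: 0.0
```

```bash
python3 - <<'E'
from h import *;from cell import r
c=r.capture("scene");c2=r.capture("top");o=r.get_obs();print(o['t'],o['ee_pos'],o['grip_width'],go(o,[.4823,-.159,.117]),o['ft_force'])
im=np.vstack([cv2.resize(c["image"][110:190,160:270,::-1],None,fx=5,fy=5,interpolation=cv2.INTER_CUBIC)])
cv2.imwrite("pics/s2.png",im)
E
```

```text
2.8 [ 0.48417214 -0.15546672  0.12246157] 0.04697535632399 (array([-2.1,  3.4,  5.5]), array([ 0.02, -0.05, -0.04])) [-0.17569006  0.42988596  0.24062054]
```

View pics/s2.png

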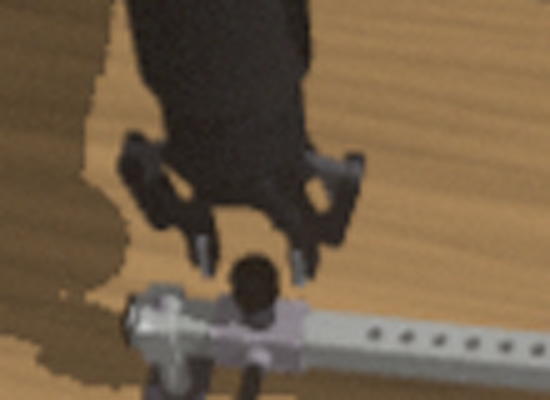

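The left tip is at (205,270), the right tip at (300,280) and the knob at (255,282). I'll check the depth by projecting the expected points.

```bash
python3 - <<'E'
from h import *;from cell import r
d=pickle.load(open("c0.pkl","rb"));c=d["scene"]
f=lambda p:((np.array(pix(c,p))-[160,110]+.5)*5-.5).round(0)
o=r.get_obs();e=o['ee_pos']
for dz in(-.014,-.008,0): print(dz,f(e+[0,0,dz]-.0235*U),f(e+[0,0,dz]+.0235*U))
k=np.array([.4823,-.159,0]);print([f(k+[0,0,z]) for z in(.112,.124,.136)])
# fingers in top view, also
c2=r.capture("top");d0=d["top"]
D=np.abs(c2["image"].astype(int)-d0["image"]).sum(2)
print(pix(c2,e),pix(c2,e+[0,0,-.014]-.0235*U),pix(c2,e+[0,0,-.014]+.0235*U))
cv2.imwrite("pics/t2.png",cv2.resize(c2["image"][170:250,250:350,::-1],None,fx=6,fy=6,interpolation=cv2.INTER_CUBIC))
E
```

```text
-0.014 [222. 302.] [299. 310.]
-0.008 [221. 296.] [299. 304.]
0 [220. 288.] [298. 296.]
[array([255., 299.]), array([253., 287.]), array([252., 275.])]
(np.float64(297.8128478007487), np.float64(205.51914828910074)) (np.float64(305.7365689437782), np.float64(205.054740529489)) (np.float64(288.5693880254514), np.float64(206.2484904974297))
```

View pics/t2.png

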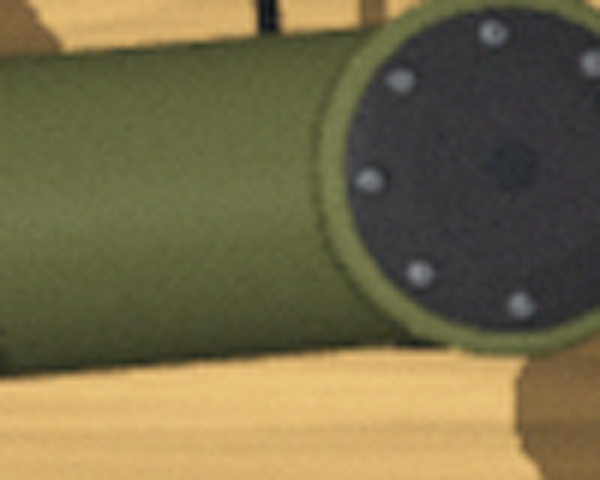

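The top view is blocked by the arm and shows no fingers. In the scene view the tips appear higher than projected, so I'll compare across the stored pictures.

```bash
python3 - <<'E'
from h import *;from cell import r
d=pickle.load(open("c0.pkl","rb"));c=d["scene"]
e0=np.array([.1782,.5726,.214]);A=R.from_rotvec([3.104,-.472,0])
for z in(-.014,0,.014):
  for sx in (-.011,.011): print(z,sx,[np.round(pix(c,e0+A.apply([sx,s*.0425,-z])),1) for s in(-1,1)])
def lay(im,x0,x1,y0,y1,k): return cv2.resize(im[y0:y1,x0:x1,::-1],None,fx=k,fy=k,interpolation=cv2.INTER_CUBIC)
n=r.capture("scene");e=r.get_obs()['ee_pos']
a=lay(c["image"],440,512,40,120,5.);b=lay(n["image"],180,250,115,195,5.)
def mk(im,p,x0,y0,col): cv2.circle(im,tuple(int(v) for v in (np.array(pix(c,p))-[x0,y0]+.5)*5),3,col,-1)
for s in(-1,1):
  mk(a,e0+A.apply([0,s*.0425,.014]),440,40,(0,0,255))
  mk(b,e+GOAL.apply([0,s*.0235,.014]),180,115,(0,0,255))
mk(b,[.4823,-.159,.124],180,115,(0,255,0));mk(b,[.4823,-.159,.136],180,115,(255,255,0))
mk(b,e,180,115,(255,0,255));mk(a,e0,440,40,(255,0,255))
cv2.imwrite("pics/cmp.png",np.hstack([a,b]))
E
```

```text
-0.014 -0.011 [array([483.3, 112.5]), array([454.9, 102.7])]
-0.014 0.011 [array([481.7, 117.2]), array([453.1, 107.3])]
0 -0.011 [array([485.5, 109.2]), array([456.8,  99.4])]
0 0.011 [array([483.9, 113.9]), array([455., 104.])]
0.014 -0.011 [array([487.7, 105.8]), array([458.7,  96. ])]
0.014 0.011 [array([486.1, 110.6]), array([456.9, 100.6])]
```

View pics/cmp.png

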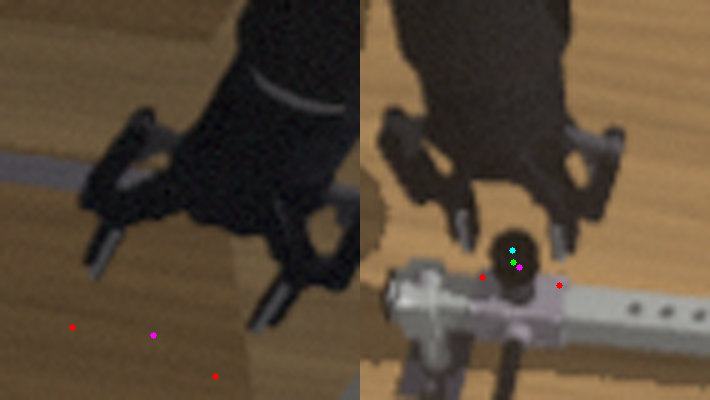

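The red marks (stated tips) lie 25–30 px below the visible tips at (467,250) and (560,258). So the pads seem to stand farther back than stated, by roughly 25 mm. Going 12 mm lower is safe under either reading, since the sleeve top is 88 mm up. I'll go there and close gently.

Emit:
jog_arm --steps '[[[55, -1, 1, 3, 0, 0, 0], [55, -2, 1.5, 6, 0, 0, 0], [55, -2, 1.5, 9, 0, 0, 0], [55, -2, 1.5, 12, 0, 0, 0], [55, -2, 1.5, 12, 0, 0, 0], [45, -2, 1.5, 12, 0, 0, 0], [38, -2, 1.5, 12, 0, 0, 0], [30, -2, 1.5, 12, 0, 0, 0], [25, -2, 1.5, 12, 0, 0, 0], [25, -2, 1.5, 12, 0, 0, 0]]]' --grip_force 20

```text
t: 3.73
ee_pos: [0.4821, -0.1572, 0.1104]
tcp_rot: [3.139, 0.11, 0.001]
ft_force: [0.0, -0.9, 2.2]
grip_width: 0.0268
grip_force: 19.7
```

```bash
python3 - <<'E'
from h import *;from cell import r
n=r.capture("scene");o=r.get_obs();print(o['t'],o['ee_pos'],o['grip_width'],o['grip_force'],o['ft_force'])
cv2.imwrite("pics/s3.png",cv2.resize(n["image"][130:200,180:260,::-1],None,fx=7,fy=7,interpolation=cv2.INTER_CUBIC))
E
```

```text
3.7833 [ 0.48212216 -0.15724742  0.1103663 ] 0.026764987161329724 19.75528657436371 [-1.04186168 -0.62806015  2.16127546]
```

The width is held at 27 mm with 20 N, so the knob is in the pads. Now a firmer grip and a lift of about 8.5 mm.

Emit:
jog_arm --steps '[[[20, 0, 0, 0, 0, 0, 0], [20, 0, 0, 0, 0, 0, 0], [20, 0, 0, -2, 0, 0, 0], [20, 0, 0, -4, 0, 0, 0], [20, 0, 0, -6, 0, 0, 0], [20, 0, 0, -8, 0, 0, 0], [20, 0, 0, -8.7, 0, 0, 0], [20, 0, 0, -8.7, 0, 0, 0], [20, 0, 0, -8.7, 0, 0, 0], [20, 0, 0, -8.7, 0, 0, 0]]]' --grip_force 50

```text
t: 4.62
ee_pos: [0.4819, -0.1564, 0.1172]
tcp_rot: [-3.138, -0.11, 0.002]
ft_force: [4.8, -0.0, -10.4]
grip_width: 0.0255
grip_force: 49.6
```

```bash
python3 - <<'E'
from h import *;from cell import r
n=r.capture("scene");o=r.get_obs();print(o['t'],o['ee_pos'],o['grip_width'],o['grip_force'],o['ft_force'],o['wrist_torque'])
a=cv2.resize(n["image"][130:200,180:260,::-1],None,fx=7,fy=7,interpolation=cv2.INTER_CUBIC)
cv2.imwrite("pics/s4.png",a)
E
```

```text
4.6667 [ 0.48192513 -0.15639682  0.11716663] 0.025070238291981954 49.634944796562195 [ 4.92709638 -0.79176679 -9.36825149] [-0.38636689 -1.78414842 -0.04993589]
```

View pics/s4.png

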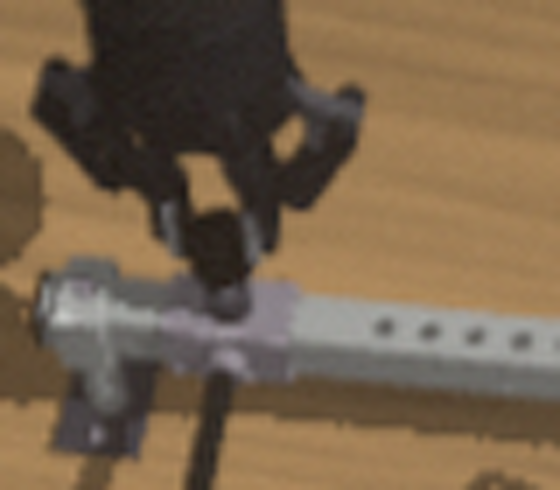

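The picture shows the pads around the knob at (220,245), with stem visible below it at (230,300), so the plunger is raised. I'll raise it a bit more, relieve the sideways load, and start sliding (the rail's +y is tool -y).

Emit:
jog_arm --steps '[[[20, 0.5, 0, -1, 0, 0, 0], [20, 1, 0, -2, 0, 0, 0], [20, 1, 0, -2, 0, 0, 0], [20, 1, 0, -2, 0, 0, 0], [20, 1, 0, -2, 0, 0, 0], [20, 1, -2, -2, 0, 0, 0], [20, 1, -6, -2, 0, 0, 0], [20, 1, -12, -2, 0, 0, 0], [20, 1, -18, -2, 0, 0, 0], [20, 1, -24, -2, 0, 0, 0]]]'

```text
t: 5.5
ee_pos: [0.4804, -0.1327, 0.1203]
tcp_rot: [3.139, 0.109, -0.003]
ft_force: [-4.3, -2.3, -10.9]
grip_width: 0.0249
grip_force: 49.7
```

```bash
python3 - <<'E'
from h import *;from cell import r
o=r.get_obs();print(o['t'],o['ee_pos'],o['grip_width'],o['grip_force'],o['ft_force'],o['wrist_torque'])
E
```

```text
5.5 [ 0.48044267 -0.13269596  0.12033125] 0.024928277924488092 49.70353603363037 [ -4.29535727  -2.26552184 -10.85291595] [-1.01950285  1.55481578 -0.06871818]
```

Emit:
jog_arm --steps '[[[20, -0.5, -6, 0, 0, 0, 0], [20, -0.5, -13, 0, 0, 0, 0], [20, -0.5, -20, 0, 0, 0, 0], [20, -0.5, -27, 0, 0, 0, 0], [20, -0.5, -34, 0, 0, 0, 0], [20, -0.5, -41, 0, 0, 0, 0], [20, -0.5, -48, 0, 0, 0, 0], [20, -0.5, -54, 0, 0, 0, 0], [20, -0.5, -58, 0, 0, 0, 0], [20, -0.5, -60, 0, 0, 0, 0]]]'

```text
t: 6.33
ee_pos: [0.4762, -0.0723, 0.1205]
tcp_rot: [-3.14, -0.111, 0.001]
ft_force: [-4.1, -2.1, -10.1]
grip_width: 0.025
grip_force: 49.8
```

```bash
python3 - <<'E'
from h import *;from cell import r
o=r.get_obs();print(o['t'],o['ee_pos'],o['grip_width'],o['grip_force'],o['ft_force'],o['wrist_torque'])
E
```

```text
6.3333 [ 0.47621216 -0.07229295  0.1205405 ] 0.02495695459729774 49.764960408210754 [ -4.14288987  -2.11751893 -10.14788687] [-0.92622267  1.63249744 -0.03066852]
```

Emit:
jog_arm --steps '[[[20, -0.6, -5, 0, 0, 0, 0], [20, -0.6, -12, 0, 0, 0, 0], [20, -0.6, -19, 0, 0, 0, 0], [20, -0.6, -26, 0, 0, 0, 0], [20, -0.6, -33, 0, 0, 0, 0], [20, -0.6, -40, 0, 0, 0, 0], [20, -0.6, -47, 0, 0, 0, 0], [20, -0.6, -53, 0, 0, 0, 0], [20, -0.6, -56, 0, 0, 0, 0], [20, -0.6, -57, 0, 0, 0, 0]]]'

```text
t: 7.17
ee_pos: [0.4722, -0.0157, 0.1207]
tcp_rot: [-3.139, -0.111, -0.001]
ft_force: [-1.7, -1.0, -11.0]
grip_width: 0.0253
grip_force: 49.8
```

```bash
python3 - <<'E'
from h import *;from cell import r
n=r.capture("scene");o=r.get_obs();print(o['t'],o['ee_pos'],o['grip_width'],o['grip_force'],o['ft_force'],o['wrist_torque'])
cv2.imwrite("pics/s5.png",cv2.resize(n["image"][140:260,190:350,::-1],None,fx=5,fy=5,interpolation=cv2.INTER_CUBIC))
E
```

```text
7.2167 [ 0.47215168 -0.01566429  0.12063058] 0.025253672053893717 49.817726612091064 [-0.80191038  0.19238483 -9.83570362] [ 0.12451436  0.49902576 -0.02915237]
```

View pics/s5.png

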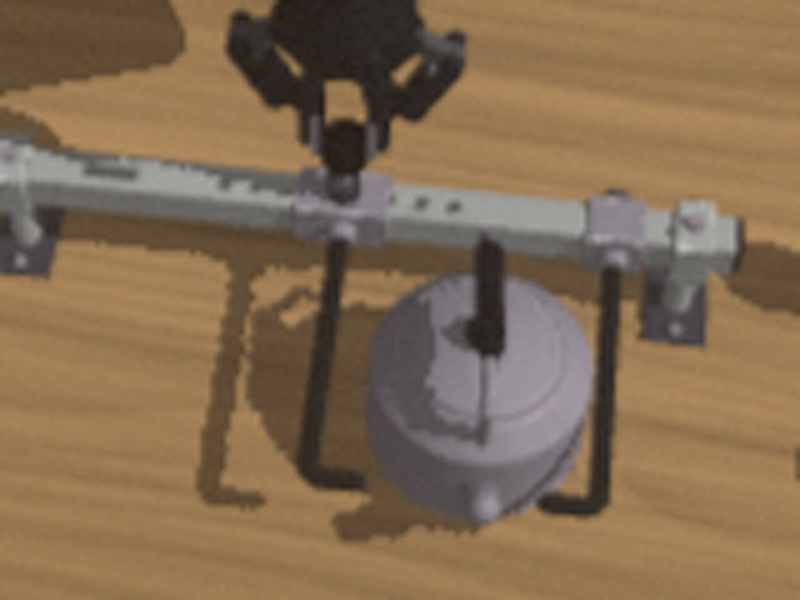

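The stop is now staged. The sleeve's middle is at about (342,195), with holes 5, 6 and 7 visible at (391,199), (422,204) and (454,207). Hole 4 is therefore hidden about 9 mm ahead, and the rod is well short of the kettle. I'll lower until the pin rides, then open a little to cage the knob.

Emit:
jog_arm --steps '[[[20, 0, 0, 1, 0, 0, 0], [20, 0, 0, 2, 0, 0, 0], [20, 0, 0, 3, 0, 0, 0], [20, 0, 0, 4, 0, 0, 0], [20, 0, 0, 5, 0, 0, 0], [32, 0, 0, 5, 0, 0, 0], [38, 0, 0, 5, 0, 0, 0], [40, 0, 0, 6, 0, 0, 0], [40, 0, 0, 7, 0, 0, 0], [40, 0, 0, 8, 0, 0, 0]]]' --grip_force 20

```text
t: 8.05
ee_pos: [0.473, -0.0166, 0.1138]
tcp_rot: [3.139, 0.11, 0.004]
ft_force: [0.4, 1.2, -0.7]
grip_width: 0.0339
grip_force: 0.0
```

```bash
cat > st.py <<'E'
from h import *;from cell import r
o=r.get_obs();print(o['t'],o['ee_pos'].round(4),o['grip_width'].round(4),o['grip_force'],o['ft_force'].round(1),o['wrist_torque'].round(2))
E
python3 st.py
```

```text
Traceback (most recent call last):
  File "st.py", line 2, in <module>
    o=r.get_obs();print(o['t'],o['ee_pos'].round(4),o['grip_width'].round(4),o['grip_force'],o['ft_force'].round(1),o['wrist_torque'].round(2))
                                                    ^^^^^^^^^^^^^^^^^^^^^
AttributeError: 'float' object has no attribute 'round'
```

Emit:
jog_arm --steps '[[[40, 0, -1.5, 0, 0, 0, 0], [40, 0, -3, 0, 0, 0, 0], [40, 0, -4, 0, 0, 0, 0], [40, 0, -5, 0, 0, 0, 0], [40, 0, -6, 0, 0, 0, 0], [40, 0, -7, 0, 0, 0, 0], [40, 0, -7.5, 0, 0, 0, 0], [40, 0, -8, 0, 0, 0, 0], [40, 0, -8.5, 0, 0, 0, 0], [40, 0, -9, 0, 0, 0, 0]]]'

```text
t: 8.88
ee_pos: [0.4716, -0.0086, 0.1127]
tcp_rot: [3.137, 0.109, 0.0]
ft_force: [3.4, -7.4, -1.8]
grip_width: 0.0338
grip_force: 3.5
```

Emit:
jog_arm --steps '[[[40, 0, 0, 0, 0, 0, 0], [40, 0, 0, 0, 0, 0, 0], [40, 0, -0.2, 0, 0, 0, 0], [40, 0, -0.4, 0, 0, 0, 0], [40, 0, -0.6, 0, 0, 0, 0], [40, 0, -0.8, 0, 0, 0, 0], [40, 0, -1, 0, 0, 0, 0], [40, 0, -1.2, 0, 0, 0, 0], [40, 0, -1.4, 0, 0, 0, 0], [40, 0, -1.5, 0, 0, 0, 0]]]'

```text
t: 9.72
ee_pos: [0.4712, -0.0058, 0.1125]
tcp_rot: [3.14, 0.11, -0.0]
ft_force: [0.6, -2.2, -0.5]
grip_width: 0.0345
grip_force: 1.0
```

```bash
sed -i "s/o\['grip_width'\].round(4)/o['grip_width']/" st.py; cat >> st.py <<'E'
def knob(c,uv,thr=60):
    w=c["image"].max(2);return w
n=r.capture("scene");pickle.dump(n,open("last.pkl","wb"))
# visible hole centroids & sleeve edges along the rail-top line in the scene view
g=cv2.cvtColor(n["image"],cv2.COLOR_RGB2GRAY)
for dx in (0,):
    pts=[pix(n,[.476-.0014*(k),-.0892+.0200*k,.085]) for k in range(8)]
    print("pred holes",np.round(pts,1).tolist())
p0,p1=np.array(pix(n,[.476-.0014*2.5,-.0892+.02*2.5,.085])),np.array(pix(n,[.476-.0014*7,-.0892+.02*7,.085]))
t=np.linspace(0,1,46);L=[p0+(p1-p0)*a for a in t]
print([int(cv2.getRectSubPix(g,(1,1),(float(p[0]),float(p[1])))[0,0]) for p in L])
E
python3 st.py
```

```text
9.7167 [ 0.4712 -0.0058  0.1125] 0.03446581251914821 1.0024334862828255 [ 0.6 -2.2 -0.5] [-0.59 -0.13 -0.  ]
pred holes [[234.2, 176.5], [240.8, 177.2], [247.3, 177.9], [253.9, 178.5], [260.5, 179.2], [267.1, 179.9], [273.7, 180.6], [280.3, 181.2]]
[94, 90, 84, 83, 83, 84, 83, 86, 99, 93, 80, 59, 55, 56, 57, 58, 60, 65, 77, 94, 118, 129, 134, 135, 135, 134, 133, 138, 145, 153, 156, 156, 149, 133, 112, 105, 114, 133, 148, 155, 156, 158, 146, 122, 107, 101]
```

Emit:
jog_arm --steps '[[[40, 0, -0.3, 0, 0, 0, 0], [40, 0, -0.5, 0, 0, 0, 0], [40, 0, -0.8, 0, 0, 0, 0], [40, 0, -1, 0, 0, 0, 0], [40, 0, -1.3, 0, 0, 0, 0], [40, 0, -1.5, 0, 0, 0, 0], [40, 0, -1.8, 0, 0, 0, 0], [40, 0, -2, 0, 0, 0, 0], [40, 0, -2, 0, 0, 0, 0], [40, 0, -2, 0, 0, 0, 0]]]'

```text
t: 10.6
ee_pos: [0.4711, -0.0047, 0.1126]
tcp_rot: [3.138, 0.109, -0.0]
ft_force: [1.1, -6.5, -2.8]
grip_width: 0.0344
grip_force: 3.2
```

Emit:
jog_arm --steps '[[[40, 0, -0.2, 0, 0, 0, 0], [40, 0, -0.4, 0, 0, 0, 0], [40, 0, -0.6, 0, 0, 0, 0], [40, 0, -0.8, 0, 0, 0, 0], [40, 0, -1, 0, 0, 0, 0], [40, 0, -1, 0, 0, 0, 0], [40, 0, -1, 0, 0, 0, 0], [40, 0, -1, 0, 0, 0, 0], [40, 0, -1, 0, 0, 0, 0], [40, 0, -1, 0, 0, 0, 0]]]'

```text
t: 11.43
ee_pos: [0.4711, -0.0043, 0.1127]
tcp_rot: [3.137, 0.109, -0.001]
ft_force: [1.6, -8.9, -3.2]
grip_width: 0.0346
grip_force: 4.5
```

Emit:
jog_arm --steps '[[[40, 0, -0.3, 0, 0, 0, 0], [40, 0, -0.5, 0, 0, 0, 0], [40, 0, -0.8, 0, 0, 0, 0], [40, 0, -1, 0, 0, 0, 0], [40, 0, -1, 0, 0, 0, 0], [40, 0, -1, 0, 0, 0, 0], [40, 0, -1, 0, 0, 0, 0], [40, 0, -1, 0, 0, 0, 0], [40, 0, -1, 0, 0, 0, 0], [40, 0, -1, 0, 0, 0, 0]]]'

```text
t: 12.27
ee_pos: [0.471, -0.004, 0.1127]
tcp_rot: [3.136, 0.108, -0.001]
ft_force: [2.7, -11.7, -3.2]
grip_width: 0.034
grip_force: 5.9
```

The stop is blocked: 11.7 N for 0.3 mm of movement. Now I'll back off so the pin can settle, then push gently the other way to confirm it is captured.

Emit:
jog_arm --steps '[[[40, 0, 2, 0, 0, 0, 0], [40, 0, 5, 0, 0, 0, 0], [40, 0, 6, 0, 0, 0, 0], [40, 0, 7, 0, 0, 0, 0], [40, 0, 8, 0, 0, 0, 0], [40, 0, 8.5, 0, 0, 0, 0], [40, 0, 9, 0, 0, 0, 0], [40, 0, 9.5, 0, 0, 0, 0], [40, 0, 10, 0, 0, 0, 0], [40, 0, 10, 0, 0, 0, 0]]]'

```text
t: 13.1
ee_pos: [0.4718, -0.0118, 0.1127]
tcp_rot: [-3.139, -0.11, -0.0]
ft_force: [-0.6, 0.1, 0.5]
grip_width: 0.0339
grip_force: 0.3
```

Emit:
jog_arm --steps '[[[40, 0, 0.5, 0, 0, 0, 0], [40, 0, 1, 0, 0, 0, 0], [40, 0, 1.5, 0, 0, 0, 0], [40, 0, 2, 0, 0, 0, 0], [40, 0, 2.3, 0, 0, 0, 0], [40, 0, 2.5, 0, 0, 0, 0], [40, 0, 2.5, 0, 0, 0, 0], [40, 0, 2.5, 0, 0, 0, 0], [40, 0, 2.5, 0, 0, 0, 0], [40, 0, 2.5, 0, 0, 0, 0]]]'

```text
t: 13.93
ee_pos: [0.472, -0.014, 0.1127]
tcp_rot: [-3.139, -0.11, -0.0]
ft_force: [-2.0, 5.1, 0.9]
grip_width: 0.0342
grip_force: 2.6
```

Emit:
jog_arm --steps '[[[40, 0, 0.3, 0, 0, 0, 0], [40, 0, 0.6, 0, 0, 0, 0], [40, 0, 0.9, 0, 0, 0, 0], [40, 0, 1.2, 0, 0, 0, 0], [40, 0, 1.5, 0, 0, 0, 0], [40, 0, 1.5, 0, 0, 0, 0], [40, 0, 1.5, 0, 0, 0, 0], [40, 0, 1.5, 0, 0, 0, 0], [40, 0, 1.5, 0, 0, 0, 0], [40, 0, 1.5, 0, 0, 0, 0]]]'

```text
t: 14.77
ee_pos: [0.4721, -0.0145, 0.1127]
tcp_rot: [-3.137, -0.111, -0.001]
ft_force: [-1.5, 9.0, 2.7]
grip_width: 0.0342
grip_force: 4.5
```

Captured in both directions. Centre the fingers, open, and lift clear.

Emit:
jog_arm --steps '[[[40, 0, -3, 0, 0, 0, 0], [40, 0, -5, 0, 0, 0, 0], [45, 0, -7, 0, 0, 0, 0], [55, 0, -7, 0, 0, 0, 0], [60, 0, -7, 0, 0, 0, 0], [60, 0, -7, -5, 0, 0, 0], [60, 0, -7, -18, 0, 0, 0], [60, 0, -7, -35, 0, 0, 0], [60, 0, -7, -55, 0, 0, 0], [60, 0, -7, -80, 0, 0, 0]]]'

```text
t: 15.6
ee_pos: [0.4712, -0.0092, 0.1938]
tcp_rot: [3.139, 0.11, -0.001]
ft_force: [0.3, 0.6, 0.1]
grip_width: 0.0513
grip_force: 0.0
```

```bash
python3 - <<'E'
from h import *;from cell import r
n=r.capture("scene");o=r.get_obs();print(o['t'],o['ee_pos'].round(4),o['ft_force'].round(1))
c0=pickle.load(open("c0.pkl","rb"))["scene"];la=pickle.load(open("last.pkl","rb"))
pred=np.array([.4710,-.0083,.124])
def comp(c,p):
    u,v=np.round(pix(c,p)).astype(int);g=c["image"].max(2)
    m=(g<60).astype(np.uint8);N,l,s,ce=cv2.connectedComponentsWithStats(m)
    k=l[v,u];return s[k],ce[k].round(2),onz(c,ce[k],.124).round(4)
print(comp(c0,[.4823,-.159,.124]));print(comp(n,pred))
# dark rows profile in knob column, before and now
for c,p in((c0,[.4823,-.159,.124]),(n,pred)):
    u,v=np.round(pix(c,p)).astype(int);print(c["image"].max(2)[v-9:v+12,u-1:u+2].mean(1).astype(int))
# kettle mask shift: image difference in kettle/end stop region
D=np.abs(n["image"].astype(int)-c0["image"]).sum(2)[205:245,270:325];print("kettle diff",D.mean(),D.max())
# holes right of sleeve
g=n["image"].max(2)
for k in(4,5,6,7):
    p=pix(n,[.476-.0014*k,-.0892+.02*k,.083]);print(k,np.round(p,1))
E
```

```text
15.65 [ 0.4733 -0.0096  0.2004] [-0.2 -0.3  5.7]
(array([207, 162,   8,  13,  80], dtype=int32), array([210.44, 166.98]), array([ 0.4822, -0.1585,  0.124 ]))
(array([256, 167,   9,  13,  85], dtype=int32), array([260.13, 172.19]), array([ 0.4726, -0.0104,  0.124 ]))
[156 154 121  72  51  50  49  52  48  50  47  49  47  47  53  61  60  77
 118 141 117]
[160 157 127  72  47  47  47  47  46  48  46  47  44  44  57  67  64  72
 119 145 117]
kettle diff 14.382727272727273 33
4 [260.5 179.6]
5 [267.1 180.3]
6 [273.7 180.9]
7 [280.3 181.6]
```

```bash
python3 -c "
from cell import r
print(r.sign_off())"
```

```text
the job is handed in; nothing more can be done
None
```

I handed the job in at about 16 s: the stop's pin is home in the fifth hole, its rod about 14 mm short of the kettle by camera estimate, the knob is back at its home height, the kettle unmoved and the gripper clear (`sign_off` gave no verdict).

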